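# Lock the clamp of the packing jig through its L-shaped slot

### The job

Clamp the wrapped canister that lies in the bench jig: with the fingertips, push the jig's black knob along its slot to the corner, which brings the jaw up to the canister, then push it sideways round the corner fully home to the end of the slot, and let go. Only push the knob, gently; do not pinch it, do not touch the jaw or the canister with the robot, and leave the other things on the bench alone.

Things in the scene. Friction and masses are not known exactly. Their poses are not given: they have to be found in the camera images.
- jig: Clamping jig, fixed (place and yaw vary). Aluminium base 8 mm thick, x -120 to 100, y -65 to 65 mm; origin on its underside, on the bench. At its -x end (to x -12, y +-50 mm) a flat steel cover, top 32 mm up, with a 14 mm wide L slot: long leg along jig +x, short leg turning to jig +y, inner corner eased by 5 mm. Low screw heads near the cover's corners. At the +x end a fence 56 mm high (x 88 to 100)
- slot_start (a point): Point on the cover's top surface (32 mm above the bench), where the knob's axis is when the follower is at the start of the long leg: jig x -90, y -15 mm. Axes as the jig
- slot_corner (a point): Point on the cover's top surface where the knob's axis is at the corner of the slot: jig x -40, y -15 mm, 50 mm from slot_start along jig +x. The pin has 2 mm of play all round, so it goes 2 mm past this point before it meets the end wall of the long leg. Axes as the jig
- slot_end (a point): Point on the cover's top surface where the knob's axis is when fully home: jig x -40, y +15 mm, at the closed end of the short leg, 30 mm from the corner along jig +y; the pin meets the end wall 2 mm beyond it. Axes as the jig
- follower: Follower: low-friction foot disc 40 mm across and 14 mm thick under the cover, 10 mm pin through the slot, black knob on top. Origin: centre of the foot's underside, 8 mm above the bench, z up along the pin; it may spin about z. 0.11 to 0.22 kg. It slides but cannot come out (2 mm of up and down play), takes 1 to 8 N to slide and stays where it is left: no spring
- knob (a point): Centre, half-way up, of the follower's black round knob: 26 mm in diameter, 40 mm tall, from 36 to 76 mm above the bench (so 4 mm above the cover), free all round. It starts 0 to 15 mm along the long leg from slot_start. Its axes may turn about z
- jaw (a joint): Travel of the jaw along jig +x in m: 0 open (at the start), about 0.026 (0.024 to 0.028) once the knob is at the corner, 0.032 at its stop. The follower's foot meets the jaw's back bar under the cover when the knob is about 24 mm from slot_start and pushes it on from there; about 1.5 N friction, no spring
- jaw_face (a point): Middle of the jaw's front face, 31 mm above the bench; the jaw is an upright aluminium plate 10 x 120 mm, from 10 to 52 mm above the bench, just beyond the cover; the face looks to jig +x. Axes as the jig
- canister_pack: The wrapped canister, 64 x 178 x 54 mm with its thin film (the body 54 mm across), lying across the jig (its length along the jig's y, up to 0.06 rad off) on the base, 8 mm above the bench; origin at the centre of its underside. It starts up to about 20 mm from the fence and the jaw slides it towards the fence
- timer: Bystander: small white bench timer, 62 x 62 x 22 mm, lying on the bench left of the jig; origin at the centre of its underside
- label_roll: Bystander: white label roll, 59 mm across, 30 mm high, on the bench right of the jig; origin at the centre of its underside
- cap_spare: Bystander: white screw cap, 38 mm across, 34 mm high, on the bench left of the jig; origin at the centre of its underside
- tape_roll: Bystander: roll of tape lying flat, 87 mm across, 18 mm high, on the bench right of the jig; origin at the centre of its underside
Things that resemble listed ones, but are neither listed nor needed, are in the scene too. There is more than one size of the follower; the one meant has the size given above.

How it is judged:
By the outcome, as a careful person would: the job done as asked, in the order asked, and still so for the second after the job is handed in, with the robot touching nothing.
It also fails if it takes over 48 s, if anything falls off the work surface, if the arm or the gripper's body presses on something with over 40 N, if the wrist force passes 120 N, or if a joint passes its speed limit or range.

### The arm

A 6-joint arm with a two-finger parallel gripper is mounted at the origin on a cart in front of the work surface, level with it; the furniture and walls round the work are solid. World frame = base frame: x ahead of the robot, y to its left, z up, the work surface at z = 0. Lengths are in m, angles in rad, forces in N, time in s.
With the tool pointing down it reaches from about 0.35 to 0.775 m from the base axis. Payload 7.3 kg.
Tool frame: the origin (TCP) lies at the very end of the fingers, on their centre line; the grasp point (between the pads) lies 19 mm behind it; z points along the fingers, y is the direction in which the jaws open and shut (so a half turn about z gives the same grasp; the last joint's range is limited). The gripper opens to 92 mm and grips with 3 to 60 N. Pads are 19 mm wide; open, the fingers measure 130 mm over their backs; the gripper's body (75 mm by 190 mm) begins 47 mm behind the grasp point.
Start: joints at [1.108, 0.342, 1.524, -0, 1.275, -0.146], TCP at [0.164, 0.499, 0.197] pointing down, gripper open.
Joint ranges: [-2.53, 2.53], [-0.77, 2.02], [0.04, 2.7], [-1, 4.14], [0.28, 2.66], [-3.11, 3.11]. Speed limits (rad/s): [2.57, 2.57, 3.14, 3.14, 3.14, 3.14].

### API

Orientations are given as [roll, pitch, yaw] about the fixed x, y, z axes, in that order (R = Rz(yaw) Ry(pitch) Rx(roll)).
In Python, from cell import robot gives the robot as it stands.
- The arm moves only by the shell command python3 -m pendant 'ROWS' [OPENING] [FORCE]. ROWS is JSON, a list of rows, each a list of 2 entries, a list of its own where there are three numbers: the shift along the tool's x, y, z in mm, then the turn about the tool's z in degrees. In form: [[[x, y, z], turn], ...]. A call has 1 to 10 rows; each row is the pose to reach, as a shift and turn from the pose measured when the call began, along the tool's axes at that moment; what a row does not reach only later rows make up. A row lasts 1/12 s, in which the tool goes at most 41.7 mm and 7.16 degrees, less where a joint would pass 70% of its speed; a pose out of reach is approached as far as the arm can. A call with a gripper value outside its range is refused whole. OPENING is the opening, from 0 (shut) to 1 (fully open), set as the call begins (- or left out, the last holds). The fingers move at their own pace and stop on an object; FORCE is the grip in N (left out, the last holds). Time passes only in rows, so rows that repeat a pose let the fingers close. It gives the time, the measured TCP pose, the force and the opening at its end, in the units of the state.
- robot.observe(): the state, without advancing time (a new reading comes with each control period).
- robot.read_camera(name): name is "scene" or "top" or "wrist"; returns the picture (384x512x3 uint8, red, green, blue); there is no depth.
- robot.calibration(name): a dict with "vfov" (degrees; the focal length in pixels is half the picture's height over the tangent of half this angle, whatever the lens; pixels are square), "cx", "cy" (the principal point, pixels), "rvec" (rotation vector, rad) and "tvec" (3), from world to camera coordinates, as OpenCV has them. Camera axes: x right, y down, z forward; pixel columns grow to the right and rows downward; lengths in m; the calibration is good to about 2 mm. A picture is of the moment at which its call begins: read the wrist's pose just before it. calibration takes no time and is no camera call; for the wrist camera it gives the pose at the moment of the call.
- robot.hand_in(): hands the job in, once; it reports no verdict.
Trained networks look in the newest picture that a camera, given by its name, has taken for a name from the list of things; names that differ only in an ending like _2 or _b are one class to them, and where a whole thing is asked for, a point or a joint stands for the part that bears it (a point fixed in the world has none). Each returns a list of dicts, best first, with "p" (0 to 1); they miss things now and then, are a little off and sometimes report something else, mostly with a low value. They report only what shows in the picture. A call takes as long as a camera call. They do not tell look-alikes from the thing itself.
- robot.find_in(camera, query): "xy" ([column, row] as shares, 0 to 1, of the picture: columns of its width, rows of its height, amid what is visible of it).
The state is a dict: "time": time; "qpos": joint angles; "qvel": joint speeds; "joint_efforts": joint torques, N m; "tool_pos": TCP position; "tool_rot": TCP orientation; "contact_force": force on the tool from outside, world axes, zero at the start; "torque": the same for the moment, N m; "opening": finger opening in m.
Only numpy, scipy, OpenCV 4.12 (cv2) and the standard library are available. Lean on these libraries where they do the work, as an engineer would, in place of code of your own. Each camera call takes 0.05 s, during which the arm holds its last target.

## Working session

There is one attempt and no reset: what is moved stays moved. The work goes in short steps, Python scripts to look and compute and a shell command to move; the robot and the scene stay as the last step left them, time stands still between calls to the robot, and variables do not carry over. Pictures are saved under pics/ and viewed, and the job is handed in when it is done.

```bash
mkdir -p pics; ls
cat > h.py <<'E'
import numpy as np, cv2
from cell import robot
def cam(n):
    c=robot.calibration(n); R=cv2.Rodrigues(np.array(c['rvec'],float))[0]; t=np.array(c['tvec'],float).ravel()
    f=192/np.tan(np.radians(c['vfov'])/2); return f,c['cx'],c['cy'],R,t
def ray(n,uv,z,C=None):
    f,cx,cy,R,t=C or cam(n); d=R.T@np.array([(uv[0]-cx)/f,(uv[1]-cy)/f,1]); o=-R.T@t
    return o+d*(z-o[2])/d[2]
def proj(n,p,C=None):
    f,cx,cy,R,t=C or cam(n); q=R@np.array(p)+t; return np.array([f*q[0]/q[2]+cx,f*q[1]/q[2]+cy])
def save(n,fn,s=1.5):
    im=robot.read_camera(n); cv2.imwrite('pics/'+fn,cv2.resize(im[:,:,::-1],None,fx=s,fy=s,interpolation=cv2.INTER_CUBIC)); return im
E
python3 - <<'E'
from h import *
for n in ['scene','top']:
    save(n,n+'0.png'); c=robot.calibration(n); print(c)
    for q in ['knob','jig','jaw','canister_pack','slot_start']:
        try: print(n,q,[(round(d['p'],2),np.round(np.array(d['xy'])*[512,384],1).tolist()) for d in robot.find_in(n,q)][:4])
        except Exception as e: print(q,e)
print(robot.observe())
E
```

```text
pics
{'vfov': 45.266627029805846, 'cx': 260.02264975309436, 'cy': 189.9494236311546, 'rvec': array([ 2.03195115, -0.62356012,  0.33019868]), 'tvec': array([-0.48820985,  0.20698332,  1.21317362])}
scene knob [(0.59, [256.3, 172.8]), (0.5, [244.9, 210.9])]
scene jig [(0.98, [262.1, 217.5]), (0.18, [293.4, 265.6])]
scene jaw [(0.57, [265.2, 207.8]), (0.32, [239.2, 211.8])]
scene canister_pack [(0.69, [277.2, 200.6])]
scene slot_start [(0.72, [261.4, 213.0])]
{'vfov': 54.052158842246676, 'cx': 256.49107640849144, 'cy': 198.1096938723698, 'rvec': array([ 2.16226453, -2.04391199,  0.22812715]), 'tvec': array([-0.08144134,  0.56401022,  0.89086806])}
top knob [(0.68, [268.8, 240.3]), (0.65, [195.8, 169.3])]
top jig [(0.78, [269.4, 222.6]), (0.67, [270.1, 195.6])]
top jaw [(0.58, [266.8, 205.2])]
top canister_pack [(0.94, [271.9, 193.9])]
top slot_start [(0.86, [265.5, 223.2]), (0.37, [149.9, 234.7])]
{'time': 0.6, 'qpos': array([ 1.10800772e+00,  3.42012021e-01,  1.52409080e+00,  1.96087321e-05,
        1.27540167e+00, -1.46011381e-01]), 'qvel': array([ 1.56261253e-03, -6.75414227e-05,  9.27769028e-04, -1.49758823e-03,
        7.18531599e-04,  2.15270579e-03]), 'joint_efforts': array([-6.65706793e-04, -4.30926025e+01, -2.44399559e+01,  7.19448715e-02,
        4.83376987e-02,  8.85011019e-06]), 'tool_pos': array([0.16353067, 0.49890921, 0.19653748]), 'tool_rot': array([ 3.14150270e+00, -5.73279866e-06,  2.82480972e+00]), 'contact_force': array([-0.25725613, -0.07266497, -0.11633396]), 'torque': array([ 0.01319724, -0.01660307,  0.0077036 ]), 'opening': 0.09188284611769014}
```

View pics/scene0.png

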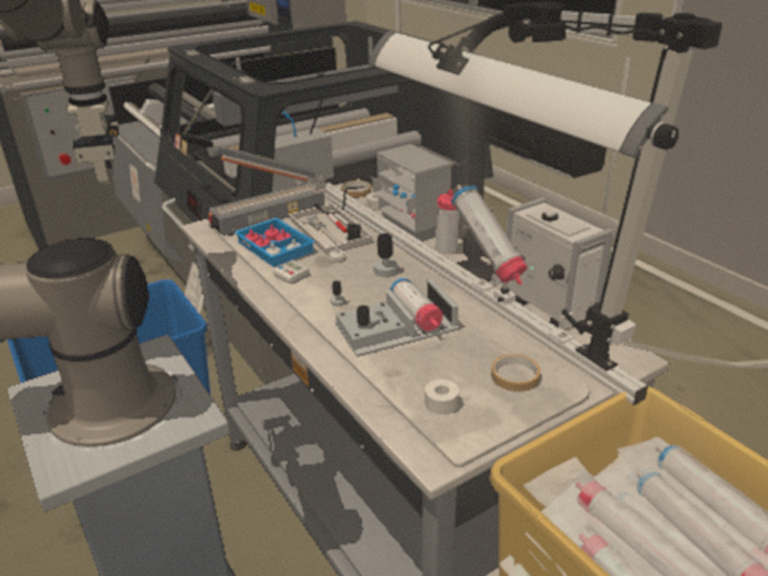

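View pics/top0.png

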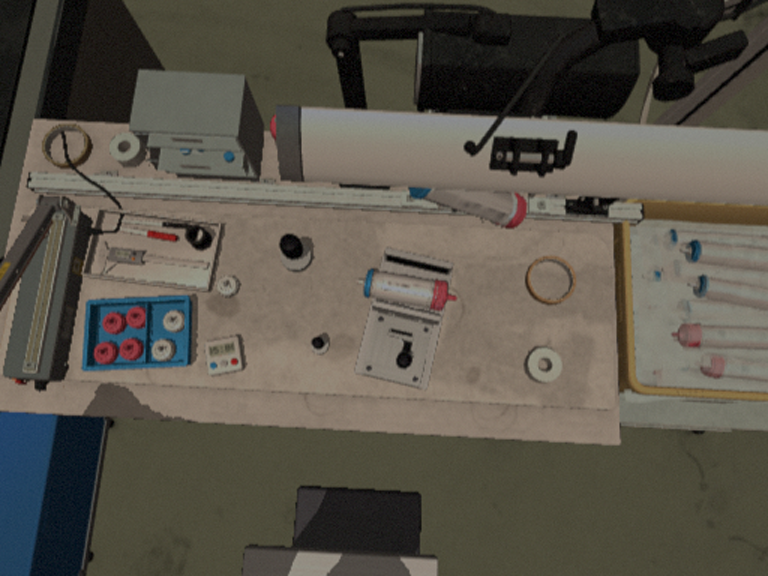

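Run:
```python
from h import *
im=robot.read_camera('top'); c=im[150:270,220:320]; cv2.imwrite('pics/topz.png',cv2.resize(c[:,:,::-1],None,fx=6,fy=5,interpolation=cv2.INTER_CUBIC)[:600])
save('wrist','w0.png')
print(ray('top',(268.8,240.3),.06),ray('top',(403/1.5,357/1.5),.06))
# base corners approx
for uv in [(386,250),(453,265),(355,375),(428,388)]: print(uv,ray('top',np.array(uv)/1.5,.008))
```

```text
[ 0.46303195 -0.08599989  0.06      ] [ 0.46870817 -0.08539135  0.06      ]
(386, 250) [ 0.66775324 -0.04644204  0.008     ]
(453, 265) [ 0.64633434 -0.16910234  0.008     ]
(355, 375) [ 0.43888285 -0.00534454  0.008     ]
(428, 388) [ 0.42371168 -0.13255887  0.008     ]
```

View pics/topz.png

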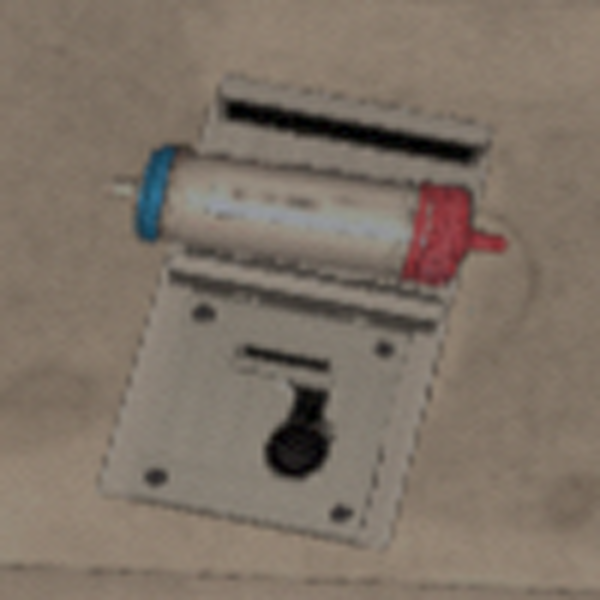

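View pics/w0.png

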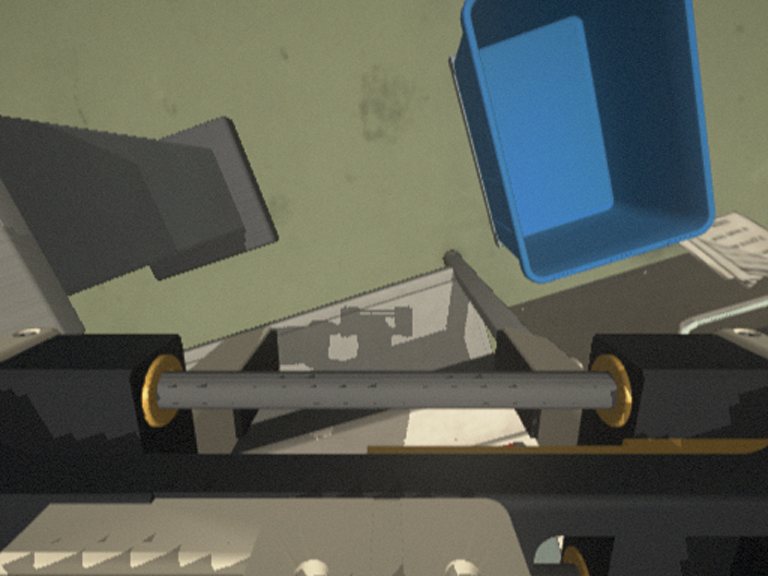

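Run:
```python
from h import *
Z=lambda p:np.array([220+(p[0])/6-.4,150+p[1]/5-.4])
C=cam('top')
s=[ray('top',Z(p),.034,C)[:2] for p in [(204,313),(385,349),(155,477),(341,513)]]
print(np.round(s,4)); c=np.mean(s,0)
vx=(s[0]+s[1]-s[2]-s[3])/2; vy=(s[0]+s[2]-s[1]-s[3])/2
print('c',c,'yaw',np.degrees([np.arctan2(vx[1],vx[0]),np.arctan2(-vy[0],vy[1])]),np.linalg.norm(vx),np.linalg.norm(vy))
for p in [(100,492),(383,548)]: print(ray('top',Z(p),.008,C))
for p in [(225,75),(492,132)]: print('fence',ray('top',Z(p),.056,C))
print('knobtop',ray('top',Z((297,450)),.076,C))
yaw=np.arctan2(vx[1]-vy[0],vx[0]+vy[1]); R=np.array([[np.cos(yaw),-np.sin(yaw)],[np.sin(yaw),np.cos(yaw)]])
o=c-R@[-.066,0]; print('yaw',np.degrees(yaw),'origin',o)
J=lambda w:R.T@(w[:2]-o)
for p,z in [((100,492),.008),((383,548),.008),((225,75),.056),((492,132),.056),((297,450),.076)]: print(J(ray('top',Z(p),z,C)))
# target look pose
for j in [(-.135,-.015)]:
  w=o+R@j; print('w',w)
# via points in tool frame
y0=2.8248; tx=np.array([np.cos(y0),np.sin(y0)]); ty=np.array([np.sin(y0),-np.cos(y0)])
p0=np.array([.1635,.4989])
for q in [(.27,.40),(.34,.25),(.37,.10),(.37,-.02),(.37,-.06)]: d=np.array(q)-p0; print(q,np.round([d@tx*1000,d@ty*1000]))
```

```text
[[ 0.5363 -0.0439]
 [ 0.5218 -0.1226]
 [ 0.4506 -0.0281]
 [ 0.4369 -0.1075]]
c [ 0.48642483 -0.07555169] yaw [-10.29270178 -10.09466618] 0.08665847931456801 0.08028588096513592
[ 0.44398688 -0.00395668  0.008     ]
[ 0.42207225 -0.12770438  0.008     ]
fence [ 0.65833612 -0.04612282  0.056     ]
fence [ 0.63412171 -0.16263455  0.056     ]
knobtop [ 0.46301372 -0.0861778   0.076     ]
yaw -10.197463689577637 origin [ 0.55138226 -0.0872364 ]
[-0.12044284  0.06295078]
[-0.12010286 -0.06272191]
[0.09798556 0.05939937]
[ 0.09478103 -0.05955883]
[-0.08716004 -0.01460299]
w [ 0.41585918 -0.0780989 ]
(0.27, 0.4) [-132.  -61.]
(0.34, 0.25) [-245. -182.]
(0.37, 0.1) [-320. -315.]
(0.37, -0.02) [-358. -429.]
(0.37, -0.06) [-370. -467.]
```

```bash
python3 -m pendant '[[[-35,-16,0],0],[[-70,-32,0],0],[[-104,-47,0],0],[[-135,-70,0],0],[[-162,-100,0],0],[[-190,-130,0],0],[[-218,-160,0],-2],[[-245,-190,0],-4],[[-270,-222,0],-6],[[-292,-256,0],-8]]' 0 10
```

```text
time: 1.53
tool_pos: [0.362, 0.1629, 0.1968]
tool_rot: [3.141, 0.001, 2.966]
contact_force: [1.1, -0.9, 0.1]
opening: 0.0299
```

Run:
```python
from h import *
s=robot.observe(); R=cv2.Rodrigues(np.zeros(3))[0]
y=s['tool_rot'][2]; tx=np.array([np.cos(y),np.sin(y)]); ty=np.array([np.sin(y),-np.cos(y)])
yaw=np.radians(-10.2);o=np.array([.5514,-.0872]);Rj=np.array([[np.cos(yaw),-np.sin(yaw)],[np.sin(yaw),np.cos(yaw)]])
for j in [(-.14,-.015)]:
  d=o+Rj@j-s['tool_pos'][:2]; print(d@tx*1000,d@ty*1000,s['tool_pos'],s['tool_rot'],s['qpos'])
```

```text
-90.02621829508924 -227.8844342928396 [0.36204023 0.16291901 0.19677483] [3.14107501e+00 1.14165117e-03 2.96634876e+00] [ 2.29184979e-01  1.03759908e-01  1.83911278e+00  2.86199921e-05
  1.19746673e+00 -1.16637817e+00]
```

```bash
python3 -m pendant '[[[-14,-36,0],0],[[-28,-72,0],0],[[-42,-108,0],0],[[-56,-144,-10],0],[[-70,-180,-30],0],[[-82,-210,-50],0],[[-90,-228,-50],0],[[-90,-228,0],0],[[-90,-228,20],0]]' 0 10
python3 - <<'E'
from h import *
save('wrist','w1.png')
C=cam('wrist');yaw=np.radians(-10.2);o=np.array([.5514,-.0872]);Rj=np.array([[np.cos(yaw),-np.sin(yaw)],[np.sin(yaw),np.cos(yaw)]])
for j,z in [((-.087,-.015),.076),((-.04,-.015),.032),((-.04,.015),.032)]: print(proj('wrist',[*(o+Rj@j),z],C)*1.5)
E
```

```text
time: 2.28
tool_pos: [0.4115, -0.0789, 0.1761]
tool_rot: [-3.142, 0.004, 2.963]
contact_force: [-0.2, 1.1, -1.3]
opening: 0.0004
[386.01322542 350.58717462]
[385.94283935 378.96398794]
[419.55229155 378.94433779]
```

View pics/w1.png

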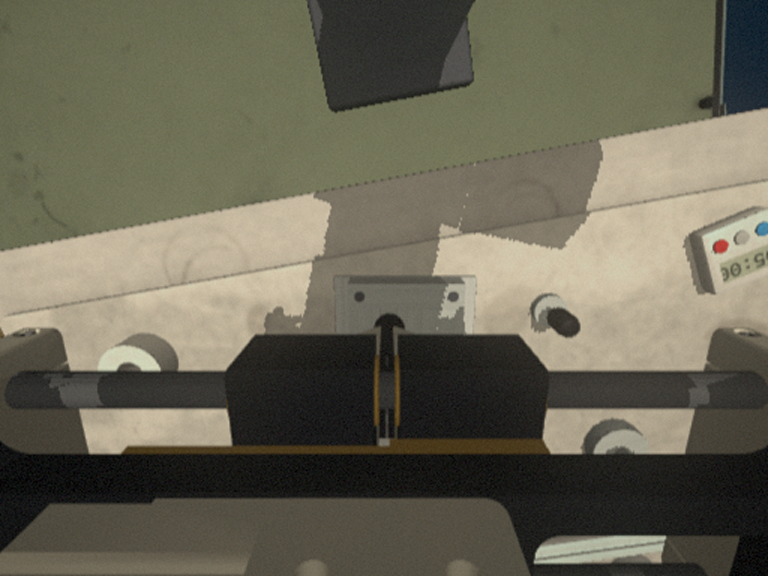

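```bash
python3 -m pendant '[[[0,0,40],0],[[0,0,80],0],[[0,0,110],0],[[0,0,126],0],[[0,0,131],0],[[0,0,131],0],[[0,0,131],0]]' 0 10
cat > st.py <<'E'
from h import *
s=robot.observe();yaw=np.radians(-10.2);o=np.array([.5514,-.0872]);Rj=np.array([[np.cos(yaw),-np.sin(yaw)],[np.sin(yaw),np.cos(yaw)]])
print('jig xy mm',np.round(1000*Rj.T@(s['tool_pos'][:2]-o),1),'z',s['tool_pos'][2],'yawerr deg',np.degrees(s['tool_rot'][2]-yaw)-180,'F jig',Rj.T@s['contact_force'][:2],s['contact_force'][2],s['time'])
E
python3 st.py; python3 -c "
from h import *
save('scene','s1.png');im=robot.read_camera('scene');cv2.imwrite('pics/s1z.png',cv2.resize(im[150:270,200:340,::-1],None,fx=5,fy=5,interpolation=2))"
```

```text
time: 2.92
tool_pos: [0.4079, -0.0767, 0.041]
tool_rot: [3.14, -0.005, 2.965]
contact_force: [0.5, 0.3, 0.3]
opening: 0.0004
jig xy mm [-143.1  -15.1] z 0.04097764872596479 yawerr deg 0.05549406833119974 F jig [0.42848062 0.34771206] 0.28507482209449087 2.9167
```

View pics/s1z.png

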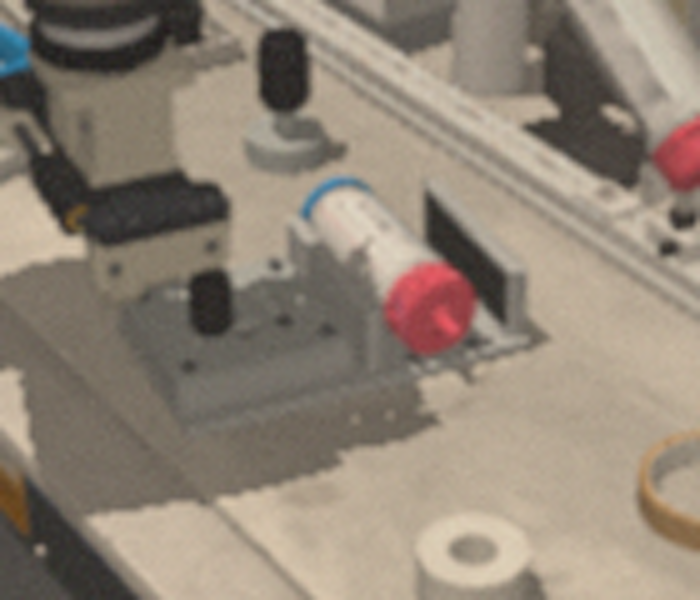

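```bash
python3 -m pendant '[[[-8,0,-4],0],[[-16,0,-4],0],[[-22,0,-4],0],[[-26,0,-4],0],[[-29,0,-4],0],[[-32,0,-4],0],[[-35,0,-4],0],[[-38,0,-4],0],[[-41,0,-4],0],[[-44,0,-4],0]]' 0 10; python3 st.py; python3 -c "
from h import *
print([(d['p'],np.array(d['xy'])*[512,384]) for d in robot.find_in('scene','knob')])
im=robot.read_camera('scene');cv2.imwrite('pics/s2z.png',cv2.resize(im[150:270,200:340,::-1],None,fx=5,fy=5,interpolation=2))"
```

```text
time: 3.85
tool_pos: [0.4517, -0.0846, 0.0451]
tool_rot: [3.14, -0.004, 2.964]
contact_force: [0.5, 0.1, 0.9]
opening: 0.0006
jig xy mm [-98.6 -15.1] z 0.045118367863799996 yawerr deg 0.05011062849331438 F jig [0.48304159 0.15262265] 0.9297074272125144 3.85
[(0.85, array([256.7168, 173.4912])), (0.37, array([240.9984, 210.816 ])), (0.18, array([262.1952, 218.8032]))]
```

View pics/s2z.png

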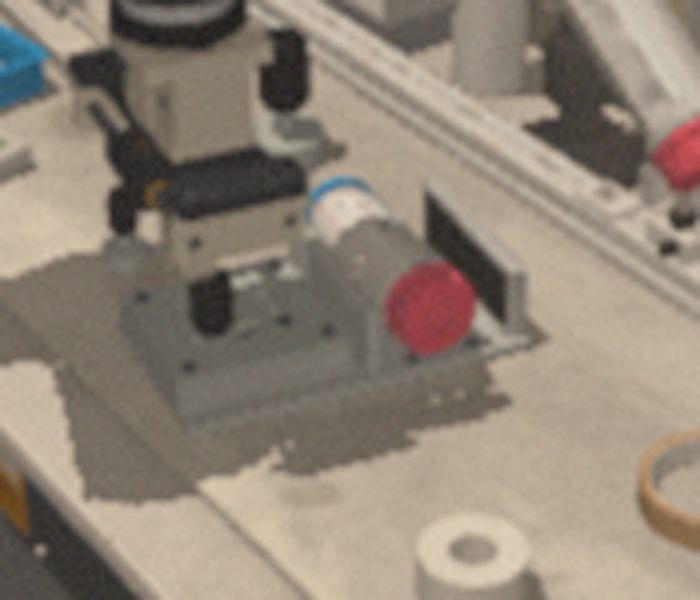

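Run:
```python
from h import *
s=robot.observe();p=s['tool_pos'];yaw=np.radians(-10.2);o=np.array([.5514,-.0872]);Rj=np.array([[np.cos(yaw),-np.sin(yaw)],[np.sin(yaw),np.cos(yaw)]])
W=lambda x,y,z:[*(o+Rj@[x/1e3,y/1e3]),z/1e3]
for n,q in [('tcp',p),('tcp+40',p+[0,0,.04]),('tcp+66',p+[0,0,.066]),('knobtop-87',W(-87,-15,76)),('knobbot',W(-87,-15,36)),('kt-76',W(-76,-15,76)),('kb-76',W(-76,-15,36)),('fence',W(100,-65,56)),('cover cnr',W(-120,-50,32)),('cov',W(-12,-50,32))]:
    print(n,(proj('scene',q)-[200,150])*5)
im=robot.read_camera('top');cv2.imwrite('pics/t2z.png',cv2.resize(im[150:270,220:320,::-1],None,fx=6,fy=5,interpolation=2))
save('wrist','w2.png')
```

```text
tcp [187.52882965 320.0296585 ]
tcp+40 [184.5297586  261.94122194]
tcp+66 [182.52996263 223.2075542 ]
knobtop-87 [203.3831228 270.8193453]
knobbot [206.07695706 328.40308854]
kt-76 [221.10748192 266.49997408]
kb-76 [223.5257682 323.9936355]
fence [530.29593208 268.79676669]
cover cnr [174.73510897 379.07603257]
cov [347.44983345 334.29269637]
```

View pics/t2z.png

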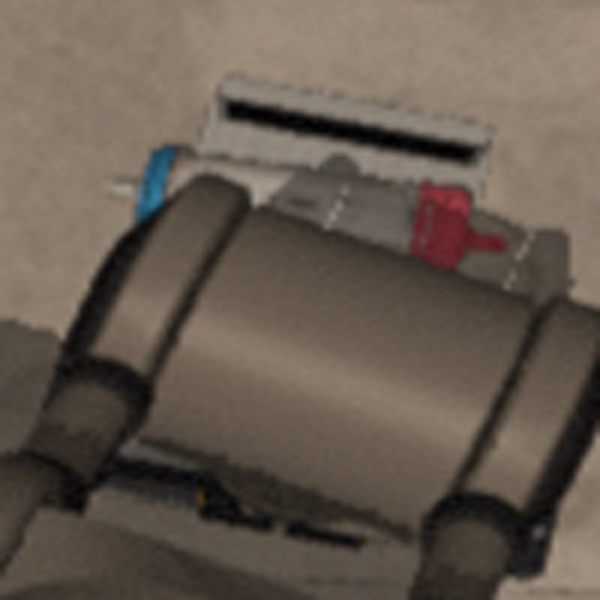

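View pics/w2.png

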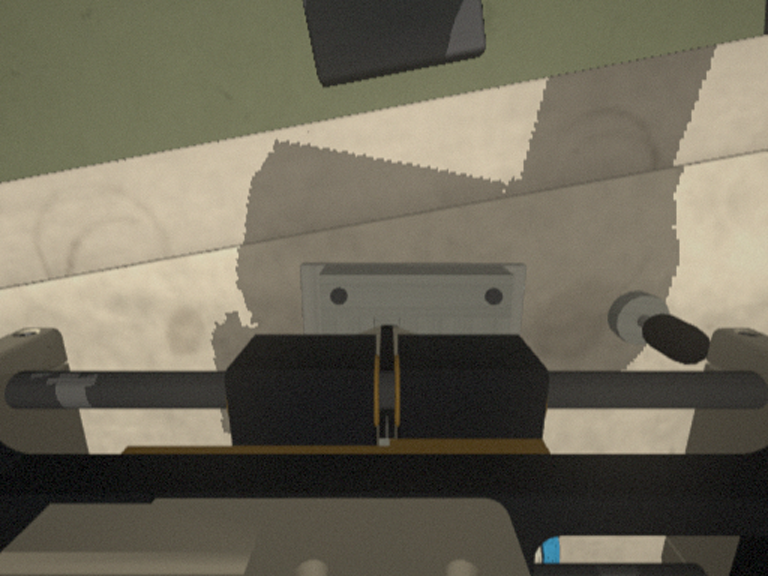

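Run:
```python
from h import *
a=cv2.imread('pics/s1z.png');b=cv2.imread('pics/s2z.png')
im=np.hstack([a[200:400,120:320],b[200:400,120:320]]);cv2.imwrite('pics/cmp.png',cv2.resize(im,None,fx=2,fy=2))
for n,i in (('a',a),('b',b)):
  for r in (290,305,320):print(n,r,i[r,150:270:5].mean(1).astype(int))
```

```text
a 290 [ 88  92  96 108 115 114 124 116  67  41  39  41  45  44  42  41  70 104
 113 108 101  99 106 105]
a 305 [ 96  97  95  95  95  96  99  92  59  37  35  40  44  43  41  40  60  88
  99  99  96  95  96 101]
a 320 [ 98  97  95  94  95  96  99  94  67  44  41  44  45  42  42  41  53  80
  99 104 104 105 100  95]
b 290 [ 93  95  96  98  97  97 100  89  57  39  36  44  44  43  42  40  62  96
 109 107 100 100 105 106]
b 305 [ 95  97  97  94  94  99 101  94  71  46  38  41  44  44  41  38  54  82
  96  95  96  97  98  99]
b 320 [ 96  95  96  98  97  97  98  95  76  48  37  43  48  43  39  39  53  79
  98 105 107 106 100  95]
```

View pics/cmp.png

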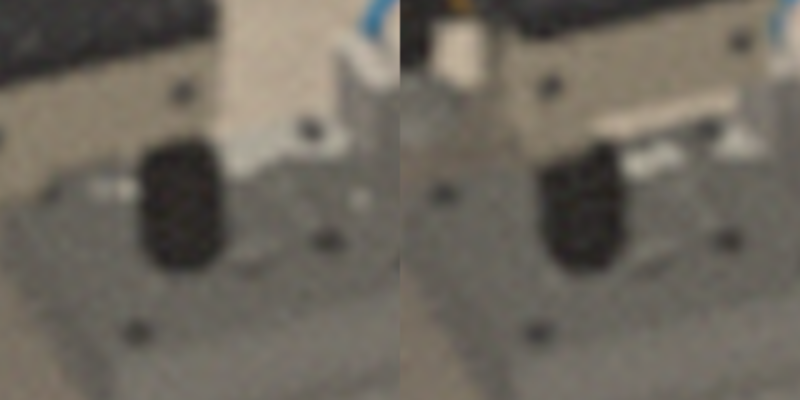

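```bash
python3 -m pendant '[[[-2,0,0],0],[[-4,0,0],0],[[-6,0,0],0],[[-8,0,0],0]]' 0 10; python3 st.py; python3 -c "
from h import *
im=robot.read_camera('scene');b=cv2.resize(im[150:270,200:340,::-1],None,fx=5,fy=5,interpolation=2);cv2.imwrite('pics/s3z.png',b)
for r in (305,320):print(b[r,150:270:5].mean(1).astype(int))
b=cv2.resize(im[170:240,210:290,::-1],None,fx=8,fy=8,interpolation=2);cv2.imwrite('pics/s3y.png',b)"
```

```text
time: 4.38
tool_pos: [0.4596, -0.0861, 0.0457]
tool_rot: [3.14, -0.004, 2.965]
contact_force: [-4.6, -0.2, 11.3]
opening: 0.0006
jig xy mm [-90.6 -15.2] z 0.045661910819045 yawerr deg 0.054449343401046235 F jig [-4.48905066 -1.03023653] 11.279830250031015 4.3833
[ 94  96  97  96  97  97  97  99 102  92  62  43  41  41  43  41  40  41
  61  88  98  97  98 100]
[ 96  95  97  97  96  97  97  98  99  94  77  48  36  43  43  44  41  40
  70  99 106 107 100  94]
```

View pics/s3y.png

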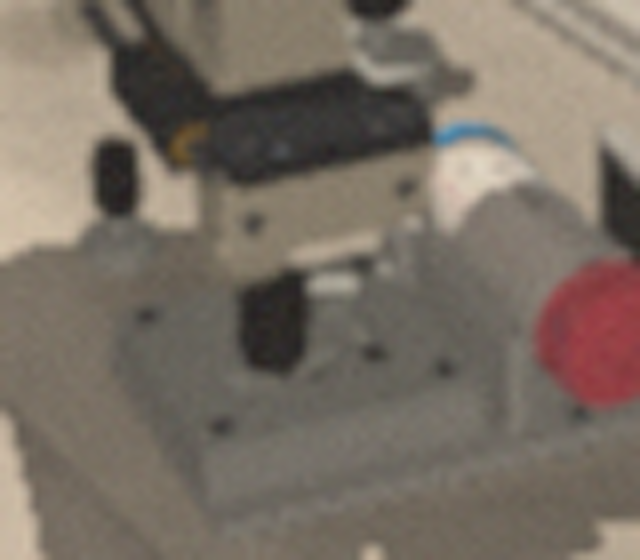

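```bash
python3 -m pendant '[[[0,0,0],0],[[0,0,0],0]]' 0 10; python3 st.py; python3 -c "
from h import *
s=robot.observe();print(s['torque'],s['tool_rot'])
C=cam('scene');print('campos',-C[3].T@C[4])
save('wrist','w3.png')
im=robot.read_camera('wrist');cv2.imwrite('pics/w3z.png',cv2.resize(im[200:310,180:340,::-1],None,fx=5,fy=5,interpolation=2))"
```

```text
time: 4.6
tool_pos: [0.4602, -0.0863, 0.0459]
tool_rot: [3.14, -0.003, 2.965]
contact_force: [0.4, -0.3, 0.7]
opening: 0.0003
jig xy mm [-89.9 -15.3] z 0.04588061524129145 yawerr deg 0.05694479490202298 F jig [ 0.4883473  -0.18742977] 0.6745752866158043 4.6
[-0.00310832  0.03420777 -0.03155814] [ 3.14023732e+00 -3.00813301e-03  2.96456294e+00]
campos [-0.09845803 -1.05806675  0.78979868]
```

View pics/w3z.png

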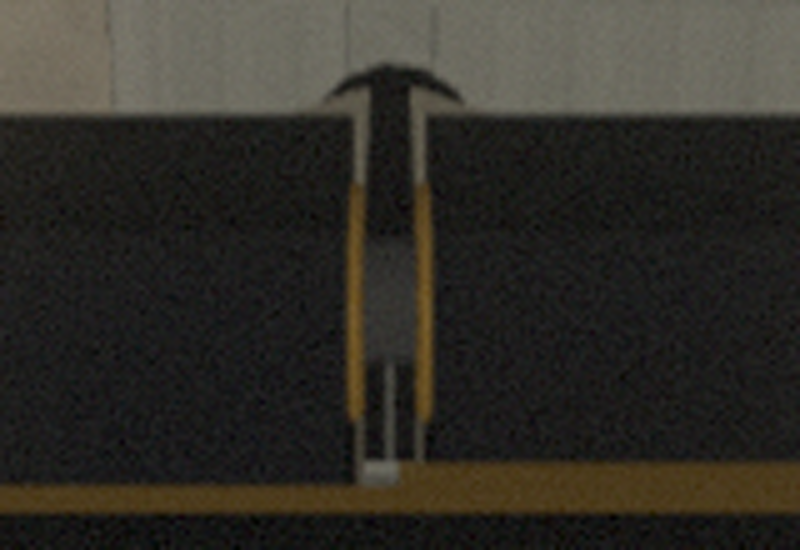

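Run:
```python
from h import *
s=robot.observe();p=s['tool_pos'];yaw=np.radians(-10.2);o=np.array([.5514,-.0872]);Rj=np.array([[np.cos(yaw),-np.sin(yaw)],[np.sin(yaw),np.cos(yaw)]])
W=lambda x,y,z:[*(o+Rj@[x/1e3,y/1e3]),z/1e3]
C=cam('wrist'); cp=-C[3].T@C[4]; print('cam',cp,1000*(Rj.T@(cp[:2]-p[:2])),'axis',C[3][2])
f=lambda q:(proj('wrist',q,C)-[180,200])*5
print('tcp',f(p))
for x in(-80,-75,-70):
  for z in (76,36):
    print(x,z,'back',f(W(x-13,-15,z)),'c',f(W(x,-15,z)),'side',f(W(x,-2,z)))
print('cover -120 edge',f(W(-120,-15,32)))
```

```text
cam [ 0.3900488  -0.07357575  0.23454979] [-7.10328838e+01  4.53853579e-02] axis [ 0.25873968 -0.04544672 -0.96487739]
tcp [385.5618477   81.94053966]
-80 76 back [387.14175802 145.75707404] c [387.08530453 239.23871056] side [487.84096147 239.24905642]
-80 36 back [386.93723794  42.78697026] c [386.89429845 120.97451742] side [469.3868761  120.99086113]
-75 76 back [387.11978017 182.15031343] c [387.06417623 274.22516384] side [487.06636778 274.23260881]
-75 36 back [386.92055811  73.15889671] c [386.8781478  150.38286999] side [468.86496686 150.39716771]
-70 76 back [387.09813503 217.9926072 ] c [387.04336162 308.69219084] side [486.30327318 308.6968196 ]
-70 36 back [386.90408485 103.15468974] c [386.86219399 179.43279281] side [468.34941824 179.44509305]
cover -120 edge [ 387.01234885 -133.36850831]
```

View pics/w3.png

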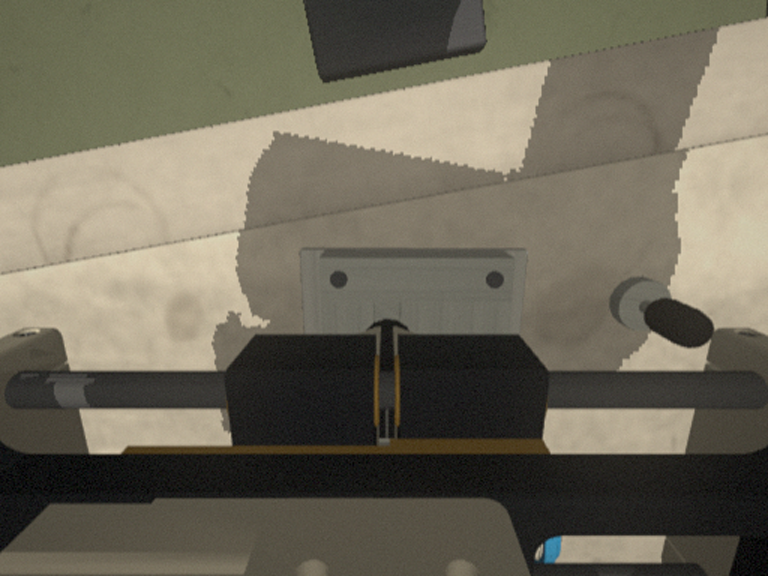

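```bash
python3 -m pendant '[[[-2,0,0],0],[[-4,0,0],0],[[-6,0,0],0],[[-8,0,0],0],[[-10,0,0],0]]' 0 10; python3 st.py; python3 -c "
from h import *
im=robot.read_camera('scene');b=cv2.resize(im[170:240,210:290,::-1],None,fx=8,fy=8,interpolation=2);cv2.imwrite('pics/s4y.png',b)
im=robot.read_camera('wrist');cv2.imwrite('pics/w4z.png',cv2.resize(im[200:310,180:340,::-1],None,fx=5,fy=5,interpolation=2))"
```

```text
time: 5.12
tool_pos: [0.4661, -0.087, 0.0459]
tool_rot: [3.14, -0.012, 2.965]
contact_force: [-18.4, 1.9, 22.6]
opening: 0.0005
jig xy mm [-83.9 -14.9] z 0.045881711210886036 yawerr deg 0.09694189819643384 F jig [-18.44166285  -1.41010359] 22.61712014091545 5.1167
```

View pics/s4y.png

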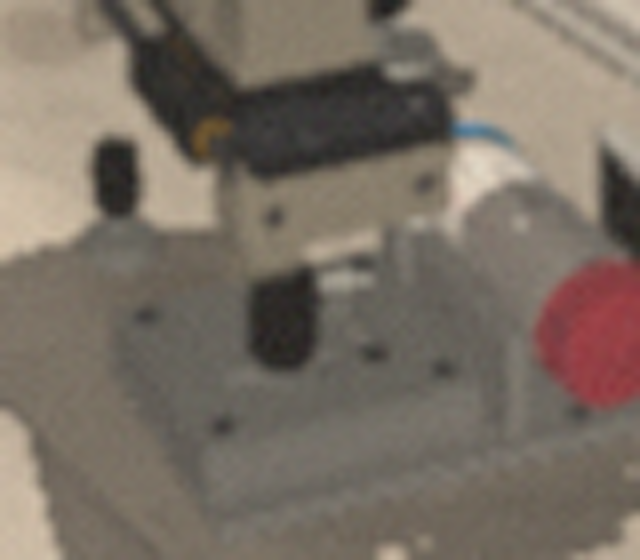

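View pics/w4z.png

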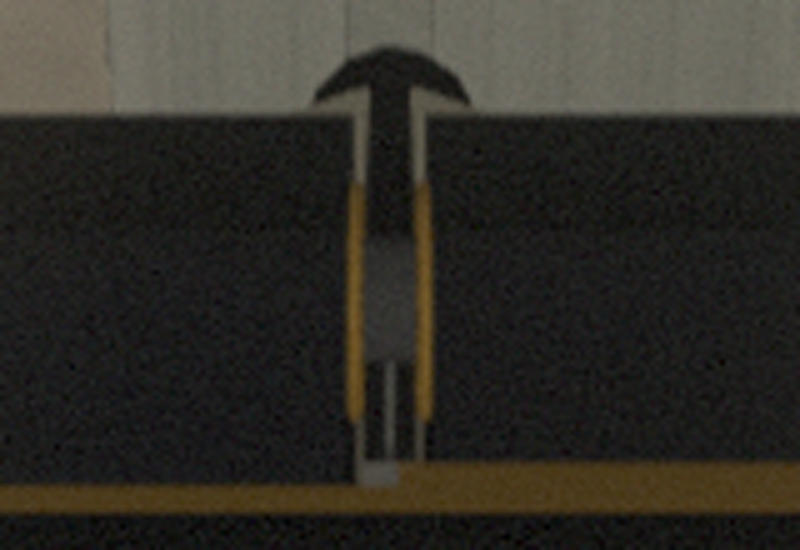

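Run:
```python
from h import *
s=robot.observe();p=s['tool_pos'];yaw=np.radians(-10.2);Rj=np.array([[np.cos(yaw),-np.sin(yaw)],[np.sin(yaw),np.cos(yaw)]])
C=cam('wrist');f=lambda q:(proj('wrist',q,C)-[180,200])*5
for h in (0,19,40,66,90):
  for dx in (-37,-9.5,0,9.5):
    q=[p+np.array([*(Rj@[dx/1e3,dy/1e3]),h/1e3]) for dy in (0,19,65)]
    print(h,dx,[f(a).round().tolist() for a in q])
print(s['contact_force'],s['torque'],s['tool_rot'])
```

```text
0 -37 [[386.0, -164.0], [520.0, -164.0], [844.0, -164.0]]
0 -9.5 [[386.0, 21.0], [515.0, 21.0], [828.0, 21.0]]
0 0 [[386.0, 82.0], [513.0, 82.0], [822.0, 82.0]]
0 9.5 [[385.0, 141.0], [512.0, 142.0], [817.0, 142.0]]
19 -37 [[386.0, -139.0], [534.0, -139.0], [893.0, -139.0]]
19 -9.5 [[386.0, 64.0], [528.0, 64.0], [873.0, 64.0]]
19 0 [[386.0, 131.0], [526.0, 131.0], [866.0, 131.0]]
19 9.5 [[385.0, 195.0], [524.0, 195.0], [860.0, 196.0]]
40 -37 [[386.0, -104.0], [554.0, -104.0], [960.0, -104.0]]
40 -9.5 [[386.0, 123.0], [546.0, 123.0], [935.0, 123.0]]
40 0 [[386.0, 197.0], [544.0, 197.0], [927.0, 197.0]]
40 9.5 [[385.0, 269.0], [541.0, 269.0], [919.0, 269.0]]
66 -37 [[386.0, -46.0], [587.0, -46.0], [1073.0, -45.0]]
66 -9.5 [[386.0, 221.0], [576.0, 221.0], [1037.0, 221.0]]
66 0 [[386.0, 307.0], [573.0, 307.0], [1026.0, 307.0]]
66 9.5 [[385.0, 390.0], [569.0, 390.0], [1015.0, 390.0]]
90 -37 [[386.0, 33.0], [632.0, 33.0], [1226.0, 34.0]]
90 -9.5 [[386.0, 350.0], [616.0, 351.0], [1173.0, 351.0]]
90 0 [[386.0, 451.0], [611.0, 451.0], [1156.0, 451.0]]
90 9.5 [[385.0, 547.0], [606.0, 547.0], [1140.0, 548.0]]
[-15.41745885   1.47425549  18.68320647] [ 0.30867107  2.57765783 -0.0042522 ] [ 3.13971122 -0.01188884  2.96531579]
```

```bash
python3 -m pendant '[[[4,0,0],0],[[14,0,0],0],[[30,0,0],0],[[45,0,-10],0],[[45,0,-45],0],[[45,0,-85],0],[[45,0,-90],0]]' 0 10; python3 st.py; python3 -c "
from h import *
im=robot.read_camera('scene');b=cv2.resize(im[150:235,190:290,::-1],None,fx=7,fy=7,interpolation=2);cv2.imwrite('pics/s5y.png',b)
im=robot.read_camera('top');cv2.imwrite('pics/t5z.png',cv2.resize(im[150:270,220:320,::-1],None,fx=6,fy=5,interpolation=2))
im=robot.read_camera('wrist');cv2.imwrite('pics/w5z.png',cv2.resize(im[180:310,180:340,::-1],None,fx=4.5,fy=4.5,interpolation=2))"
```

```text
time: 5.8
tool_pos: [0.426, -0.0807, 0.1418]
tool_rot: [3.142, -0.002, 2.965]
contact_force: [0.5, -0.1, 0.9]
opening: 0.0003
jig xy mm [-124.6  -15.8] z 0.14181807879293332 yawerr deg 0.10127891959027124 F jig [ 0.47774965 -0.03621999] 0.8849110499481481 5.8
```

View pics/s5y.png

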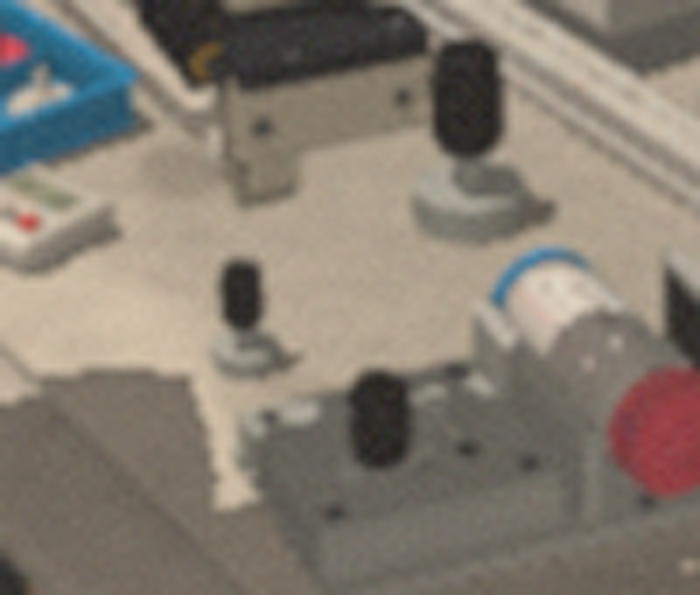

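View pics/w5z.png

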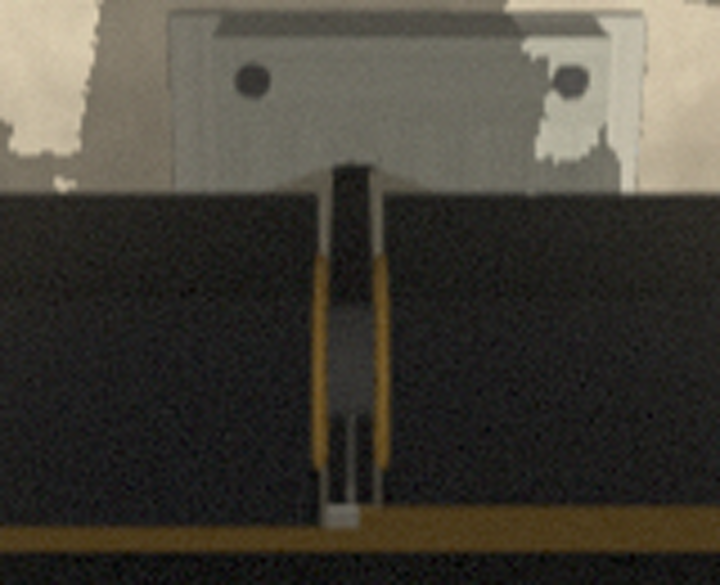

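View pics/t5z.png

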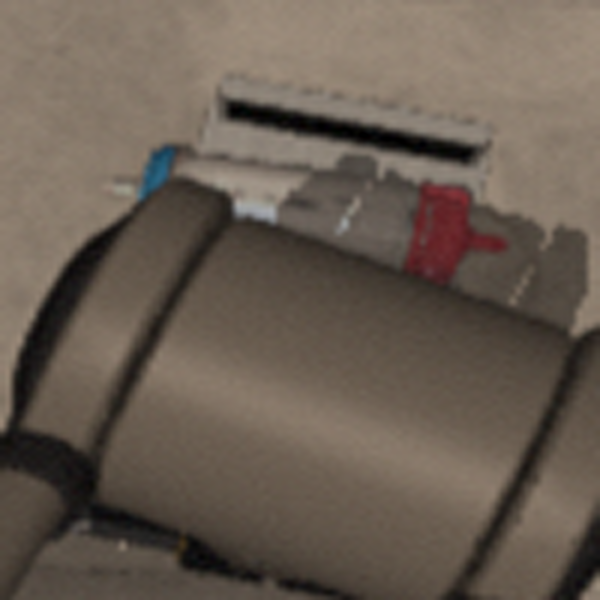

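Run:
```python
from h import *
s=robot.observe();p=s['tool_pos'];yaw=np.radians(-10.2);o=np.array([.5514,-.0872]);Rj=np.array([[np.cos(yaw),-np.sin(yaw)],[np.sin(yaw),np.cos(yaw)]])
C=cam('scene');f=lambda q:(proj('scene',q,C)-[190,150])*7
b=cv2.imread('pics/s5y.png')
for h in (0,10,19,30,40,50,66,90):
  print(h,[f(p+np.array([*(Rj@[dx/1e3,dy/1e3]),h/1e3])).round().tolist() for dx,dy in((-9.5,-19),(0,0),(9.5,-19),(37,-19),(37,-95))])
for x in (-83,-77,-74,-70):print(x,f([*(o+Rj@[x/1e3,-.015]),.056]))
```

```text
0 [[247.0, 302.0], [254.0, 275.0], [293.0, 292.0], [358.0, 276.0], [431.0, 369.0]]
10 [[246.0, 280.0], [252.0, 253.0], [291.0, 270.0], [357.0, 255.0], [430.0, 347.0]]
19 [[244.0, 260.0], [251.0, 233.0], [290.0, 250.0], [356.0, 235.0], [429.0, 327.0]]
30 [[243.0, 236.0], [249.0, 209.0], [289.0, 226.0], [355.0, 211.0], [428.0, 302.0]]
40 [[241.0, 214.0], [248.0, 187.0], [288.0, 203.0], [354.0, 189.0], [428.0, 279.0]]
50 [[240.0, 191.0], [247.0, 164.0], [286.0, 181.0], [353.0, 166.0], [427.0, 255.0]]
66 [[237.0, 154.0], [244.0, 128.0], [284.0, 144.0], [351.0, 130.0], [426.0, 218.0]]
90 [[234.0, 99.0], [241.0, 73.0], [281.0, 89.0], [348.0, 75.0], [424.0, 161.0]]
-83 [365.60462104 417.53770737]
-77 [379.02356483 414.20664342]
-74 [385.71811082 412.5448166 ]
-70 [394.62874313 410.33287753]
```

Run:
```python
from h import *
im=robot.read_camera('scene');b=cv2.resize(im[140:200,200:270,::-1],None,fx=10,fy=10,interpolation=cv2.INTER_LANCZOS4);b=np.clip(b.astype(float)*1.4,0,255).astype(np.uint8)
C=cam('scene');s=robot.observe();p=s['tool_pos'];yaw=np.radians(-10.2);Rj=np.array([[np.cos(yaw),-np.sin(yaw)],[np.sin(yaw),np.cos(yaw)]])
for h in (0,30,66): 
  u=(proj('scene',p+[0,0,h/1e3],C)-[200,140])*10; cv2.circle(b,tuple(int(v) for v in u),4,(0,0,255),-1)
for sx in(-37,37):
  for sy in (-95,95):
    u=(proj('scene',p+np.array([*(Rj@[sx/1e3,sy/1e3]),.066]),C)-[200,140])*10; cv2.circle(b,tuple(int(v) for v in u),4,(0,255,0),-1)
cv2.imwrite('pics/g.png',b)
i0=cv2.imread('pics/scene0.png')[::1]
c=cv2.resize(i0[80:200,40:160],None,fx=5,fy=5)
for h in (0,30,66):
  u=(proj('scene',np.array([.1635,.4989,.1965])+[0,0,h/1e3],C)*1.5-[40,80])*5; cv2.circle(c,tuple(int(v) for v in u),4,(0,0,255),-1)
cv2.imwrite('pics/g0.png',c)
```

```text
(no output)
```

View pics/g.png

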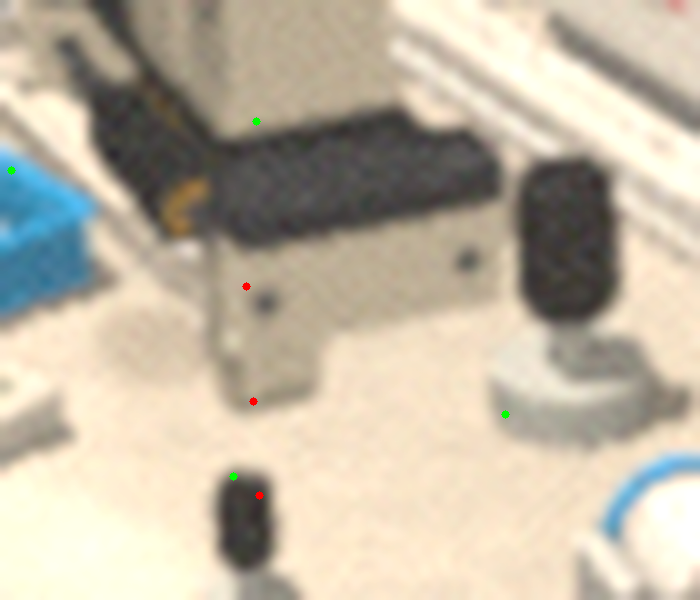

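View pics/g0.png

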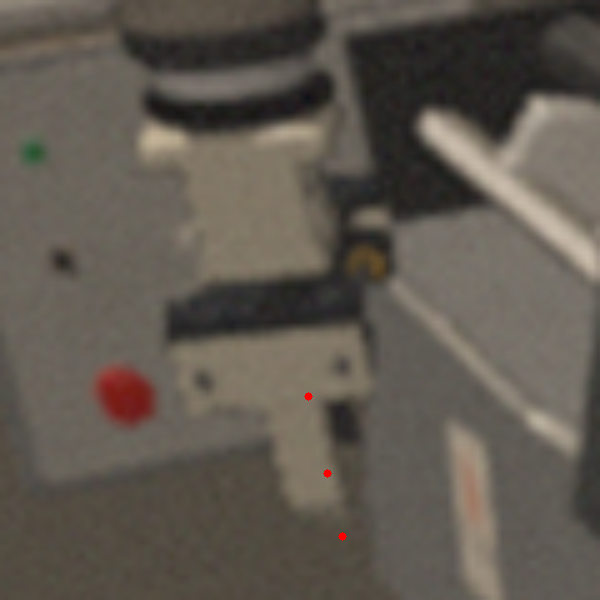

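```bash
python3 -m pendant '[[[0,0,36],0],[[0,0,72],0],[[0,0,95],0],[[0,0,105],0],[[0,0,110],0],[[0,0,112],0],[[0,0,112],0]]' 0 10; python3 st.py; python3 -c "
from h import *
im=robot.read_camera('scene');b=cv2.resize(im[160:240,200:300,::-1],None,fx=7,fy=7,interpolation=2);b=np.clip(b*1.4,0,255).astype(np.uint8)
C=cam('scene');p=robot.observe()['tool_pos']
for h in (0,.03): cv2.circle(b,tuple(int(v) for v in (proj('scene',p+[0,0,h],C)-[200,160])*7),3,(0,0,255),-1)
cv2.imwrite('pics/s6y.png',b)"
```

```text
time: 6.58
tool_pos: [0.4204, -0.0786, 0.0229]
tool_rot: [3.139, -0.015, 2.965]
contact_force: [-0.5, -1.1, -0.1]
opening: 0.0003
jig xy mm [-130.4  -14.8] z 0.02291809544717386 yawerr deg 0.09632781573515103 F jig [-0.27516088 -1.13046119] -0.056650021219064844 6.5833
```

View pics/s6y.png

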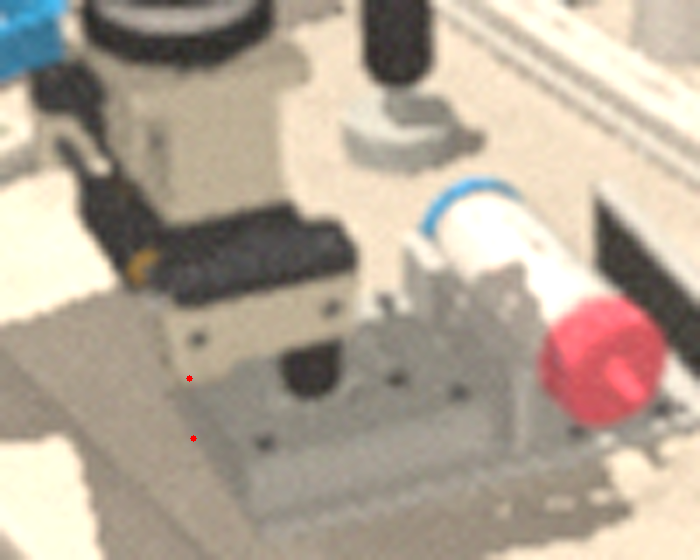

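```bash
python3 -m pendant '[[[0,0,0],0],[[0,0,0],0]]' 0 10; python3 st.py; python3 -c "
from h import *
s=robot.observe();print(s['qpos'],s['tool_rot'],s['contact_force'])
save('wrist','w6.png')"
```

```text
time: 6.8
tool_pos: [0.4215, -0.079, 0.0242]
tool_rot: [3.14, -0.012, 2.965]
contact_force: [0.1, -0.3, 0.9]
opening: 0.0004
jig xy mm [-129.3  -15. ] z 0.024211120678254976 yawerr deg 0.10304848162292046 F jig [ 0.14651029 -0.30424261] 0.8958492159937275 6.8
[-3.64149563e-01  4.19246701e-01  1.98740137e+00 -5.64179037e-04
  7.46822442e-01 -1.75829373e+00] [ 3.1397502  -0.01174027  2.96536761] [ 0.09031806 -0.32537898  0.89584922]
```

View pics/w6.png

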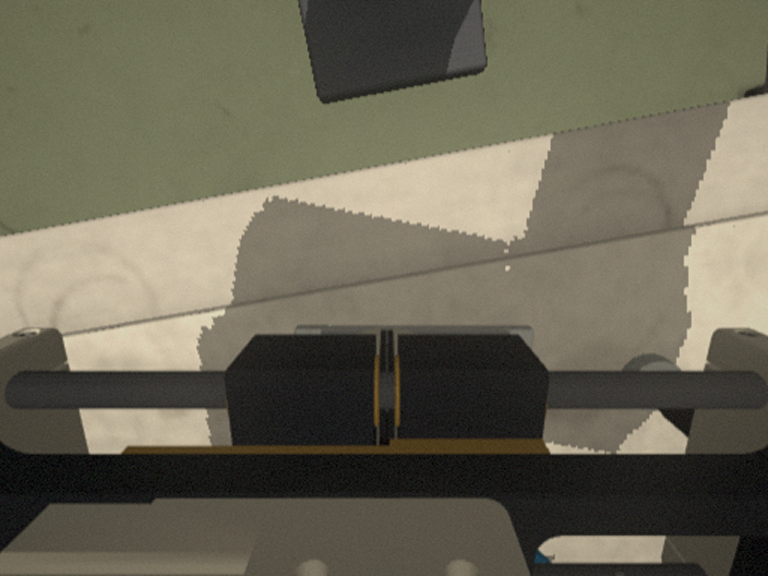

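```bash
python3 -m pendant '[[[-8,0,0],0],[[-16,0,0],0],[[-22,0,0],0],[[-25,0,0],0],[[-28,0,0],0],[[-31,0,0],0],[[-34,0,0],0],[[-37,0,0],0],[[-40,0,0],0]]' 0 10; python3 st.py; python3 -c "
from h import *
im=robot.read_camera('scene');b=cv2.resize(im[160:240,200:300,::-1],None,fx=7,fy=7,interpolation=2);b=np.clip(b*1.4,0,255).astype(np.uint8)
C=cam('scene');p=robot.observe()['tool_pos']
cv2.imwrite('pics/s7y.png',b)"
```

```text
time: 7.6
tool_pos: [0.4608, -0.086, 0.0237]
tool_rot: [3.14, -0.012, 2.965]
contact_force: [-1.6, 0.6, 1.6]
opening: 0.0008
jig xy mm [-89.4 -14.8] z 0.02368888803618572 yawerr deg 0.09657300625616472 F jig [-1.65704814  0.30704717] 1.5875904018918012 7.6
```

View pics/s7y.png

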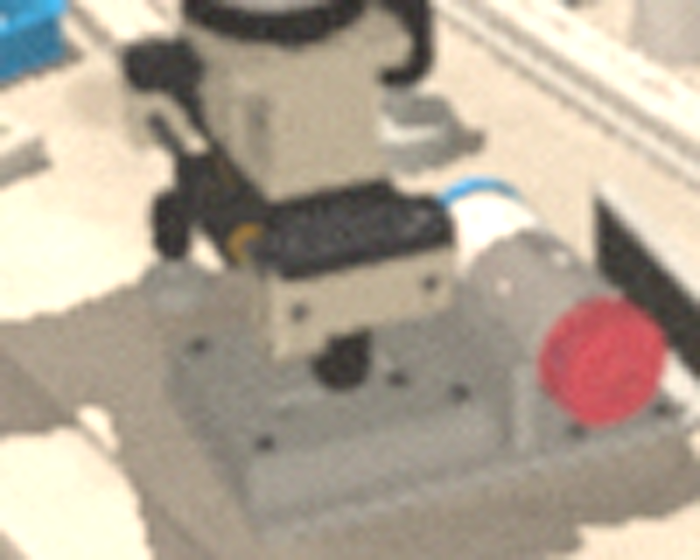

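```bash
python3 -m pendant '[[[-2,0,0],0],[[-4,0,0],0],[[-6,0,0],0],[[-8,0,0],0],[[-10,0,0],0],[[-12,0,0],0],[[-14,0,0],0]]' 0 10; python3 st.py; python3 -c "
from h import *
im=robot.read_camera('scene');b=cv2.resize(im[160:240,200:300,::-1],None,fx=7,fy=7,interpolation=2);b=np.clip(b*1.4,0,255).astype(np.uint8)
cv2.imwrite('pics/s8y.png',b)"
```

```text
time: 8.23
tool_pos: [0.475, -0.0885, 0.0236]
tool_rot: [3.14, -0.012, 2.965]
contact_force: [-4.4, 1.7, 4.4]
opening: 0.0003
jig xy mm [-75.  -14.8] z 0.023576670941343802 yawerr deg 0.1003395120005166 F jig [-4.66765186  0.84024849] 4.424774524219203 8.2333
```

View pics/s8y.png

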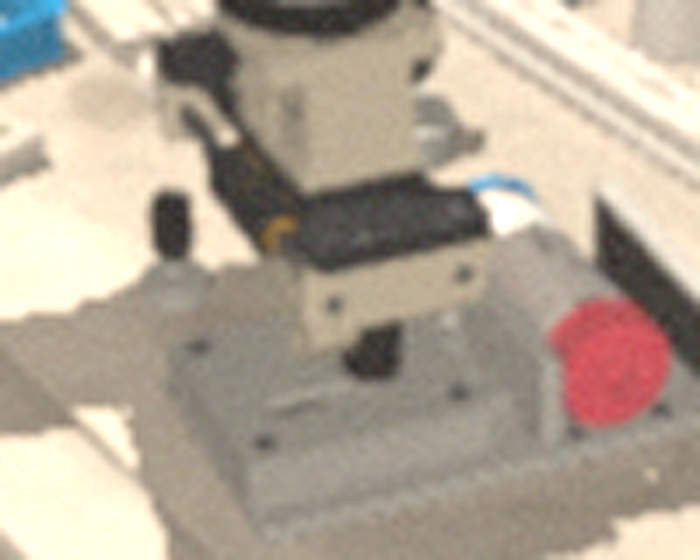

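```bash
python3 -m pendant '[[[-1.5,0,0],0],[[-3,0,0],0],[[-4.5,0,0],0],[[-6,0,0],0],[[-7,0,0],0]]' 0 10; python3 st.py; python3 -c "
from h import *
im=robot.read_camera('scene');b=cv2.resize(im[160:240,200:300,::-1],None,fx=7,fy=7,interpolation=2);b=np.clip(b*1.4,0,255).astype(np.uint8)
C=cam('scene');yaw=np.radians(-10.2);o=np.array([.5514,-.0872]);Rj=np.array([[np.cos(yaw),-np.sin(yaw)],[np.sin(yaw),np.cos(yaw)]])
for x,y in ((-90,-15),(-40,-15),(-40,15)): cv2.circle(b,tuple(int(v) for v in (proj('scene',[*(o+Rj@[x/1e3,y/1e3]),.036],C)-[200,160])*7),3,(0,0,255),-1)
cv2.imwrite('pics/s9y.png',b)"
```

```text
time: 8.7
tool_pos: [0.4822, -0.0898, 0.0235]
tool_rot: [3.14, -0.012, 2.965]
contact_force: [-4.9, 0.6, 5.0]
opening: 0.0004
jig xy mm [-67.6 -14.8] z 0.023538417498202215 yawerr deg 0.10244354236974118 F jig [-4.91143124 -0.24483577] 4.95872640006031 8.7
```

View pics/s9y.png

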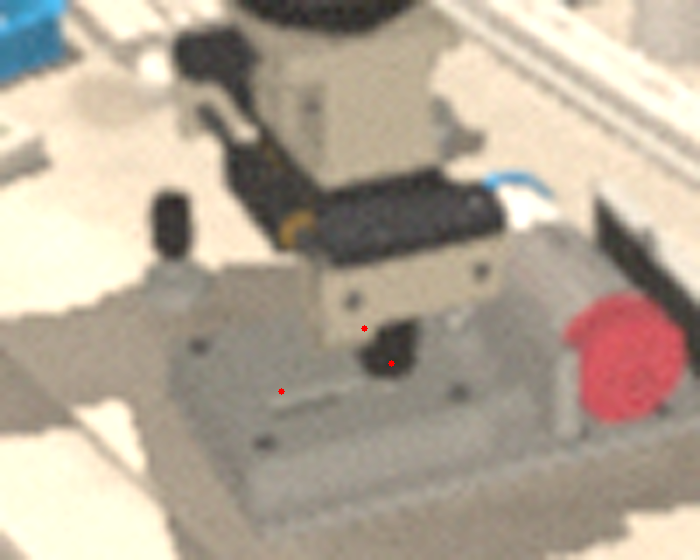

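```bash
for i in 1; do python3 -m pendant '[[[-1,0,0],0],[[-2,0,0],0],[[-2.5,0,0],0]]' 0 10; done; python3 st.py
```

```text
time: 9.0
tool_pos: [0.485, -0.0903, 0.0235]
tool_rot: [3.14, -0.012, 2.965]
contact_force: [-5.5, 0.4, 4.4]
opening: 0.0004
jig xy mm [-64.8 -14.8] z 0.023521349364815175 yawerr deg 0.1020127427204045 F jig [-5.5211079  -0.56261794] 4.431388816103155 9.0
```

```bash
python3 -m pendant '[[[-1,0,0],0],[[-1.5,0,0],0],[[-2,0,0],0]]' 0 10; python3 st.py
```

```text
time: 9.25
tool_pos: [0.4869, -0.0907, 0.0235]
tool_rot: [3.14, -0.012, 2.965]
contact_force: [-4.1, 0.9, 5.3]
opening: 0.0005
jig xy mm [-62.8 -14.8] z 0.02350860360947782 yawerr deg 0.09835378423957764 F jig [-4.1943115   0.18987482] 5.293574498820493 9.25
```

```bash
python3 -m pendant '[[[-0.7,0,0],0],[[-1.4,0,0],0]]' 0 10; python3 st.py;  python3 -c "
from h import *
im=robot.read_camera('scene');b=cv2.resize(im[160:240,200:300,::-1],None,fx=7,fy=7,interpolation=2);b=np.clip(b*1.4,0,255).astype(np.uint8)
cv2.imwrite('pics/s10y.png',b)"
```

```text
time: 9.42
tool_pos: [0.4883, -0.091, 0.0235]
tool_rot: [3.14, -0.012, 2.965]
contact_force: [-5.6, 1.0, 3.7]
opening: 0.0005
jig xy mm [-61.4 -14.9] z 0.023511801980781184 yawerr deg 0.10100767059910254 F jig [-5.68785455 -0.03761324] 3.6944968508223646 9.4167
```

View pics/s10y.png

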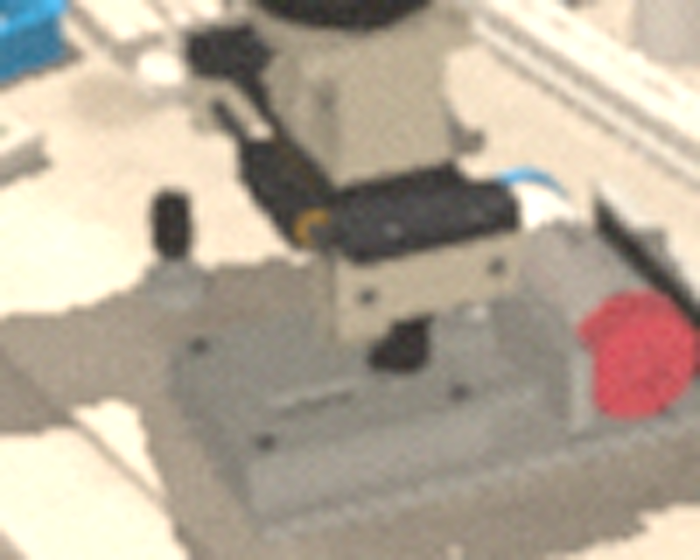

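```bash
python3 -m pendant '[[[-0.6,0,0],0],[[-1.2,0,0],0]]' 0 10; python3 st.py
```

```text
time: 9.63
tool_pos: [0.4891, -0.091, 0.0235]
tool_rot: [3.14, -0.013, 2.965]
contact_force: [-8.0, 0.2, 7.7]
opening: 0.0003
jig xy mm [-60.6 -14.8] z 0.023474870332922726 yawerr deg 0.10558351448750614 F jig [-7.90516144 -1.2057012 ] 7.744312384070389 9.6333
```

```bash
python3 -m pendant '[[[3,0,0],0],[[10,0,0],0],[[20,0,0],0],[[24,0,0],0],[[24,-15,0],0],[[24,-35,0],0],[[24,-48,0],0],[[24,-50,0],0],[[24,-50,0],0]]' 0 10; python3 st.py; python3 -c "
from h import *
im=robot.read_camera('scene');b=cv2.resize(im[160:240,200:300,::-1],None,fx=7,fy=7,interpolation=2);b=np.clip(b*1.4,0,255).astype(np.uint8)
cv2.imwrite('pics/s11y.png',b)"
```

```text
time: 10.38
tool_pos: [0.457, -0.1367, 0.0237]
tool_rot: [3.14, -0.012, 2.964]
contact_force: [0.5, 0.5, 0.8]
opening: 0.0005
jig xy mm [-84.1 -65.4] z 0.023745085942370257 yawerr deg 0.002311638816507866 F jig [0.43601642 0.54343272] 0.7908129667818069 10.3833
```

View pics/s11y.png

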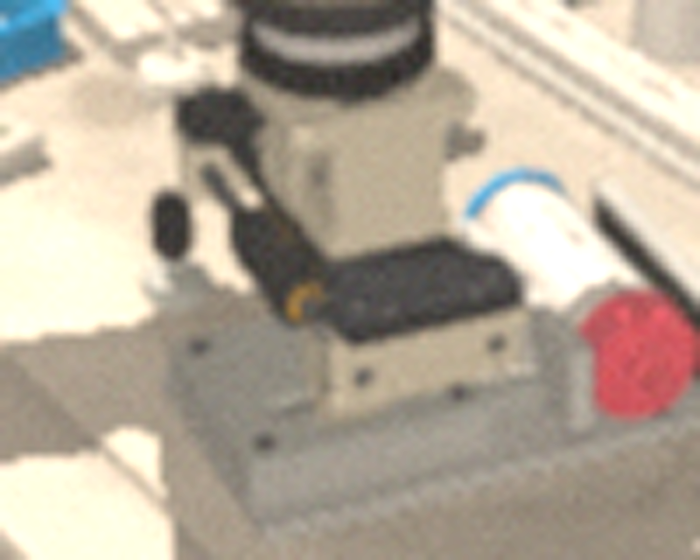

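```bash
python3 -m pendant '[[[-8,0,0],0],[[-18,0,0],0],[[-28,0,0],0],[[-37,0,0],0],[[-42,0,0],0],[[-44,0,0],0],[[-44,0,0],0]]' 0 10; python3 st.py; python3 -c "
from h import *
im=robot.read_camera('scene');b=cv2.resize(im[160:240,200:300,::-1],None,fx=7,fy=7,interpolation=2);b=np.clip(b*1.4,0,255).astype(np.uint8)
cv2.imwrite('pics/s12y.png',b);save('wrist','w12.png')"
```

```text
time: 11.02
tool_pos: [0.5006, -0.1435, 0.023]
tool_rot: [3.139, -0.013, 2.965]
contact_force: [0.4, 0.3, -0.3]
opening: 0.0007
jig xy mm [-40.1 -64.4] z 0.022972471025023727 yawerr deg 0.07756651294212702 F jig [0.3030243  0.38810073] -0.33214315177288384 11.0167
```

View pics/s12y.png

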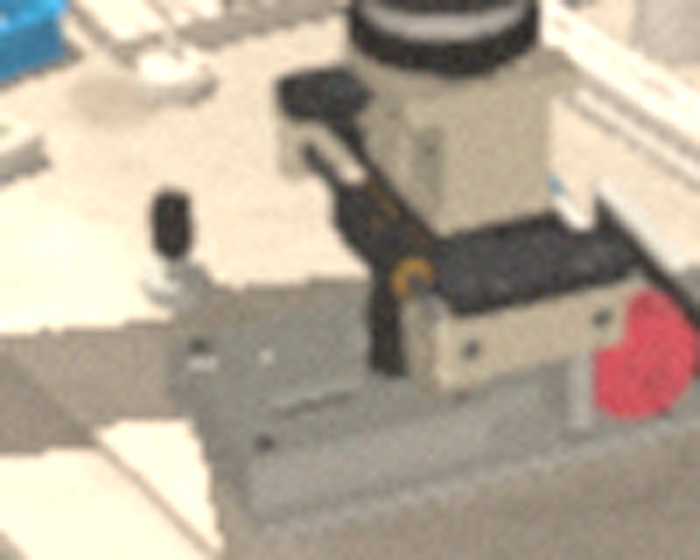

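View pics/w12.png

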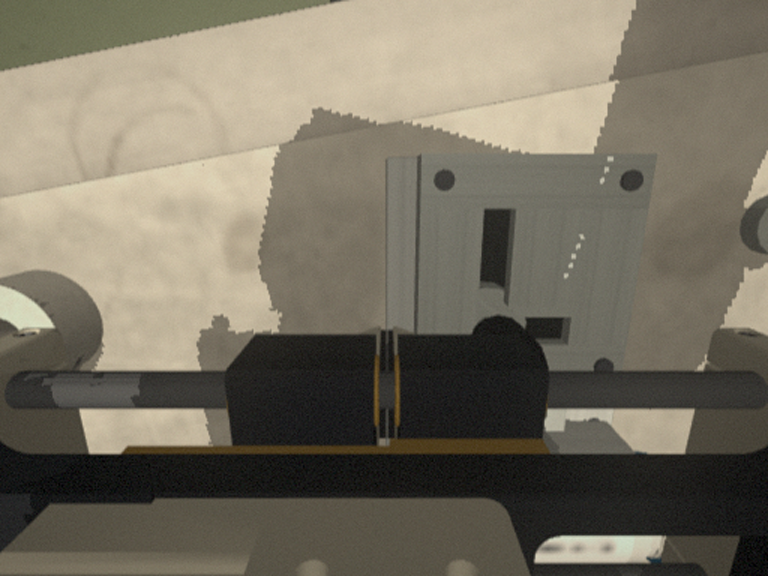

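```bash
python3 -m pendant '[[[0,5,0],0],[[0,10,0],0],[[0,14,0],0],[[0,17,0],0],[[0,20,0],0],[[0,23,0],0],[[0,26,0],0],[[0,29,0],0]]' 0 10; python3 st.py; python3 -c "
from h import *
save('wrist','w13.png')"
```

```text
time: 11.78
tool_pos: [0.505, -0.1147, 0.0231]
tool_rot: [3.139, -0.013, 2.965]
contact_force: [0.6, -1.5, -0.3]
opening: 0.0007
jig xy mm [-40.8 -35.3] z 0.02310049980996784 yawerr deg 0.058712367700422874 F jig [ 0.88319555 -1.36861594] -0.3362399637252148 11.7833
```

View pics/w13.png

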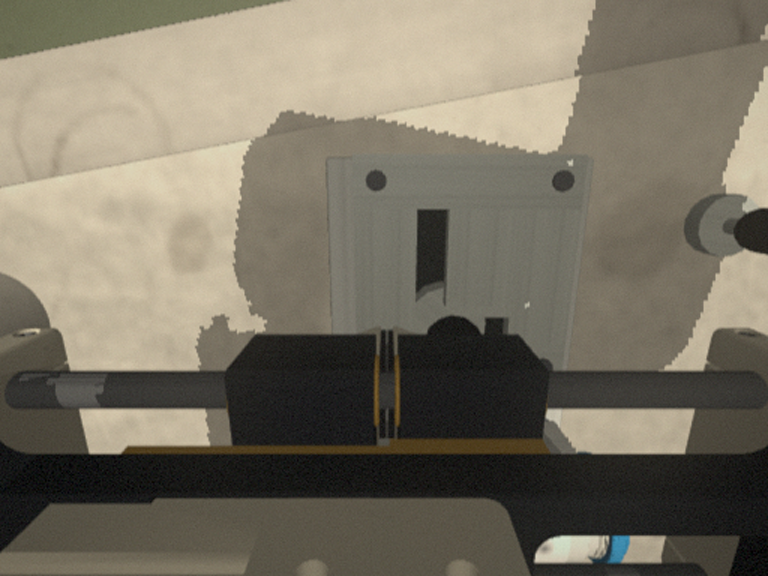

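```bash
python3 -m pendant '[[[0,2.5,0],0],[[0,5,0],0],[[0,7.5,0],0],[[0,10,0],0],[[0,12,0],0],[[0,14,0],0],[[0,16,0],0]]' 0 10; python3 st.py; python3 -c "
from h import *
save('wrist','w14.png')"
```

```text
time: 12.42
tool_pos: [0.5078, -0.0983, 0.0231]
tool_rot: [3.139, -0.013, 2.965]
contact_force: [0.6, -0.3, -0.4]
opening: 0.0003
jig xy mm [-40.9 -18.6] z 0.023079549583689796 yawerr deg 0.0684862179889194 F jig [ 0.61913082 -0.19113005] -0.4032553307926983 12.4167
```

View pics/w14.png

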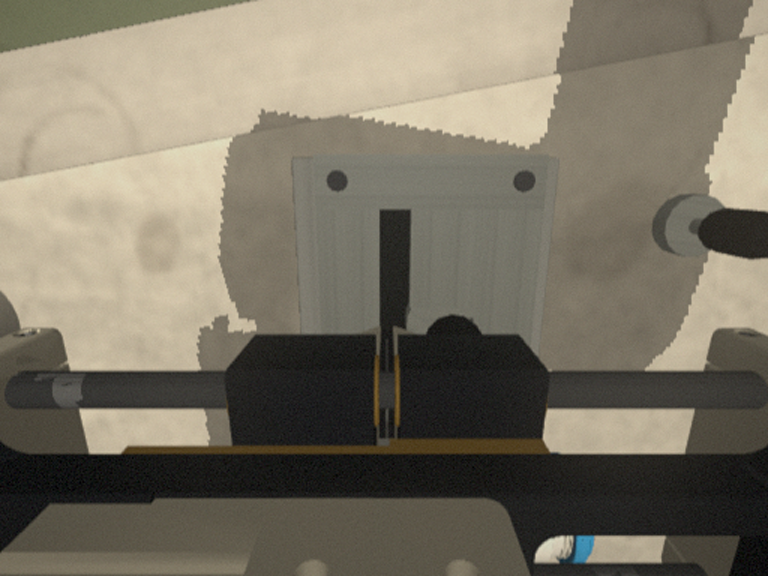

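```bash
python3 -m pendant '[[[0,1.5,0],0],[[0,3,0],0],[[0,4.5,0],0],[[0,6,0],0]]' 0 10; python3 st.py
```

```text
time: 12.8
tool_pos: [0.5089, -0.0919, 0.0231]
tool_rot: [3.139, -0.014, 2.965]
contact_force: [0.6, -1.5, 0.2]
opening: 0.0004
jig xy mm [-41.  -12.2] z 0.02306740942103154 yawerr deg 0.07350727957984304 F jig [ 0.82071092 -1.37695681] 0.16546951862043552 12.8
```

```bash
python3 -m pendant '[[[0,1,0],0],[[0,2,0],0]]' 0 10; python3 st.py
```

```text
time: 12.97
tool_pos: [0.5096, -0.0906, 0.0234]
tool_rot: [3.14, -0.013, 2.965]
contact_force: [-1.3, -5.9, 4.3]
opening: 0.0004
jig xy mm [-40.6 -10.8] z 0.023445337279235194 yawerr deg 0.09206944986547683 F jig [-0.28916823 -5.99778823] 4.2590729075423255 12.9667
```

Force is rising near the end wall; one more small push to confirm.

```bash
python3 -m pendant '[[[0,0.8,0],0],[[0,1.5,0],0]]' 0 10; python3 st.py; python3 -c "
from h import *
save('wrist','w15.png')"
```

```text
time: 13.13
tool_pos: [0.5103, -0.0899, 0.024]
tool_rot: [3.141, -0.011, 2.965]
contact_force: [-1.4, -7.0, 5.5]
opening: 0.0003
jig xy mm [-40. -10.] z 0.02397735888459851 yawerr deg 0.09973698704459366 F jig [-0.11326755 -7.18213051] 5.5499558282729105 13.1333
```

View pics/w15.png

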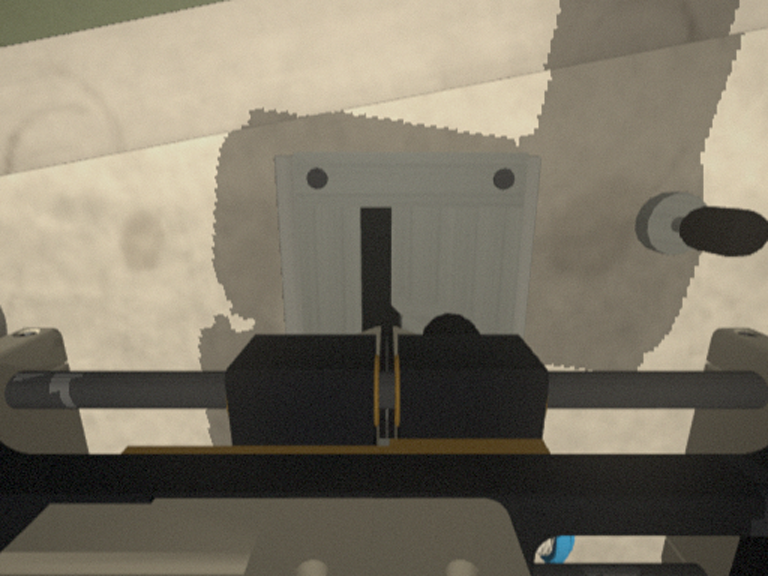

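```bash
python3 -m pendant '[[[0,1,0],0],[[0,2,0],0]]' 0 10; python3 st.py
```

```text
time: 13.35
tool_pos: [0.5111, -0.0891, 0.0246]
tool_rot: [-3.14, -0.01, 2.965]
contact_force: [-3.2, -10.2, 4.6]
opening: 0.0006
jig xy mm [-39.4  -9. ] z 0.024582981294152866 yawerr deg 0.10911466106429657 F jig [ -1.31361517 -10.64874692] 4.622933087260456 13.35
```

```bash
python3 -m pendant '[[[0,-3,0],0],[[0,-12,0],0],[[0,-25,0],0],[[0,-32,0],0],[[0,-35,-10],0],[[0,-35,-45],0],[[0,-35,-85],0],[[30,-35,-120],0],[[60,-35,-130],0]]' 0 10; python3 st.py; python3 -c "
from h import *
save('wrist','w16.png')"
```

```text
time: 14.1
tool_pos: [0.4497, -0.1145, 0.1597]
tool_rot: [-3.139, -0.002, 2.965]
contact_force: [0.5, 0.6, 0.8]
opening: 0.0006
jig xy mm [-95.3 -44.8] z 0.15974741690391953 yawerr deg 0.09996559826907969 F jig [0.35898001 0.62846639] 0.8182703200083745 14.1
```

```bash
python3 -m pendant '[[[20,-35,0],0],[[30,-75,0],0],[[30,-115,0],0],[[30,-155,0],0],[[30,-195,0],0],[[30,-235,0],0],[[30,-235,0],0]]' 0 10; python3 st.py; python3 -c "
from h import *
im=robot.read_camera('top');cv2.imwrite('pics/t16.png',cv2.resize(im[150:270,220:320,::-1],None,fx=6,fy=5,interpolation=2))
im=robot.read_camera('scene');cv2.imwrite('pics/s16.png',cv2.resize(im[140:260,200:340,::-1],None,fx=5,fy=5,interpolation=2))
print(robot.find_in('top','knob'))"
```

```text
time: 14.73
tool_pos: [0.371, -0.345, 0.1611]
tool_rot: [-3.136, -0.006, 2.961]
contact_force: [-0.8, -0.2, 0.1]
opening: 0.0004
jig xy mm [-131.9 -285.6] z 0.16110660666760646 yawerr deg -0.16808005425562556 F jig [-0.80010431 -0.33433417] 0.14633999579223464 14.7333
[{'xy': [0.3865, 0.4461], 'p': 0.82}, {'xy': [0.4072, 0.5927], 'p': 0.5}]
```

View pics/w16.png

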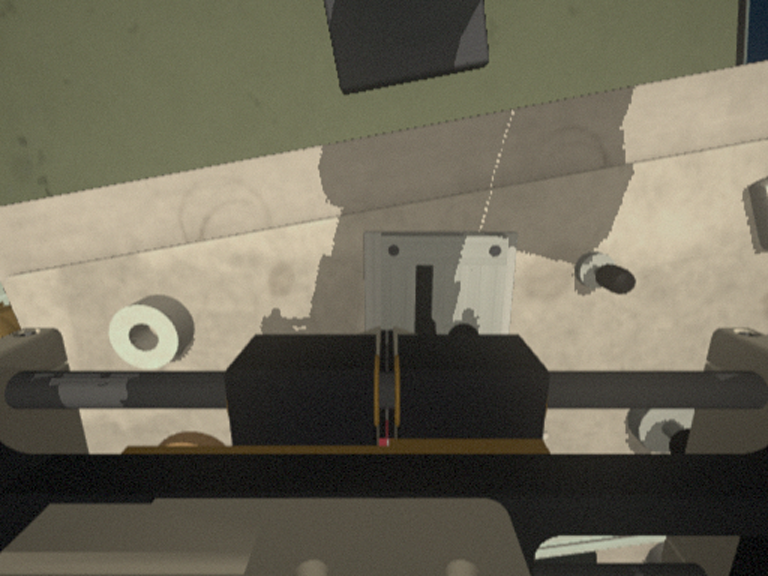

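View pics/t16.png

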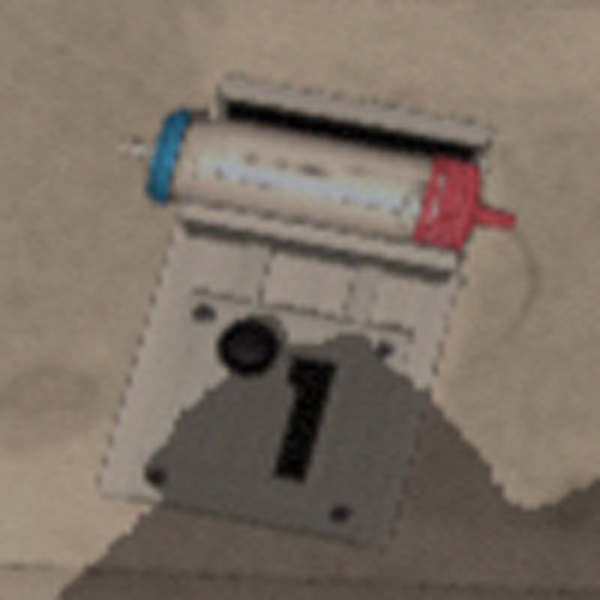

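View pics/s16.png

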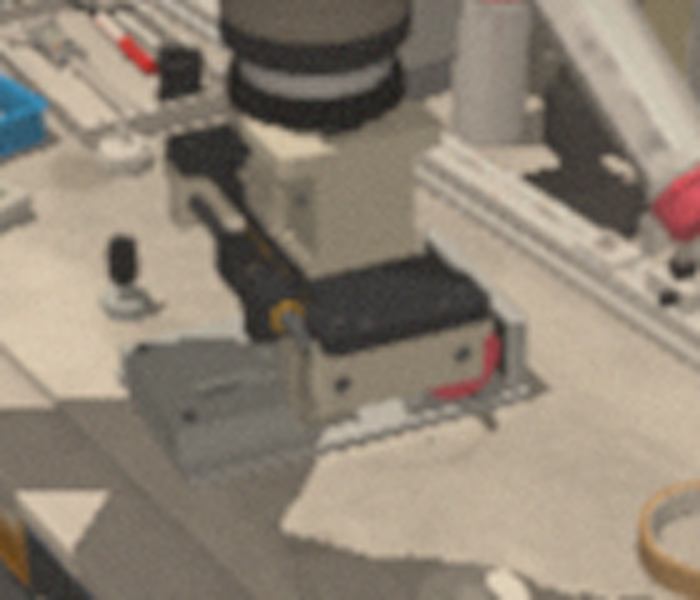

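Run:
```python
from h import *
yaw=np.radians(-10.2);o=np.array([.5514,-.0872]);Rj=np.array([[np.cos(yaw),-np.sin(yaw)],[np.sin(yaw),np.cos(yaw)]])
Z=lambda p:np.array([220+p[0]/6-.4,150+p[1]/5-.4])
for n,p,z in [('knob',(249,346),.076),('jaw top front L',(190,207),.052),('jaw R',(465,262),.052)]: print(n,1000*Rj.T@(ray('top',Z(p),z)[:2]-o))
save('top','tfull.png')
```

```text
knob [-41.79436221  16.05675531]
jaw top front L [26.70592435 57.80269068]
jaw R [ 25.82190981 -62.87728356]
```

View pics/tfull.png

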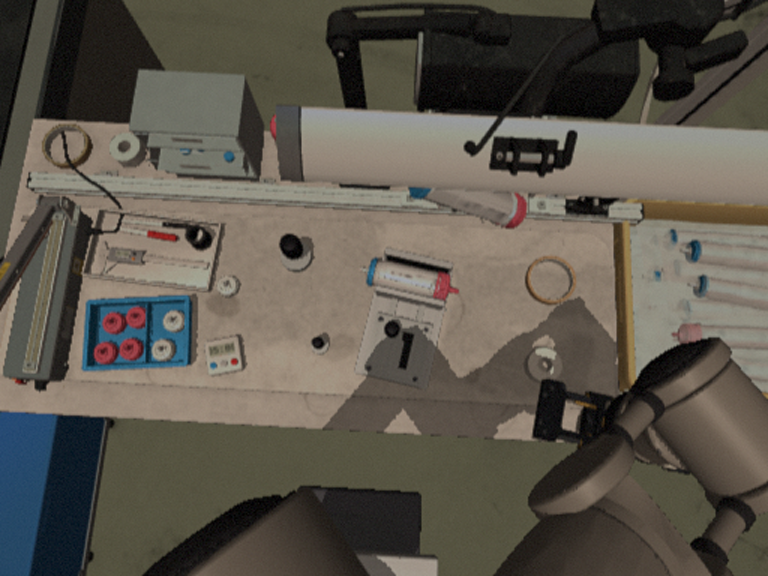

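```bash
python3 -m pendant '[[[0,0,0],0],[[0,0,0],0],[[0,0,0],0]]' ; python3 -c "
from h import *
print(robot.observe()['contact_force'],robot.hand_in())"
```

```text
time: 15.18
tool_pos: [0.3727, -0.3363, 0.1609]
tool_rot: [-3.14, -0.008, 2.968]
contact_force: [0.6, -0.3, -0.4]
opening: 0.0005
the job is handed in; nothing more can be done
[ 0.55644674 -0.27608231 -0.43194851] None
```

I pushed the knob along the slot to the corner, then sideways to the end of the short leg. I then backed the gripper off and handed in at about 15 s, with the arm clear and nothing touching it.

**Knob:** the last top picture puts it at about jig (-42, +16) mm. The goal is (-40, +15) mm, so it is fully home to within measurement error. At both the corner and the end wall the force rose and the tool slowed: to about 8 N at the corner and 10.6 N at the end. I took those as the stops.

**Jaw and canister:** the jaw's front face measures about x +26 mm. It moved up with the knob, and the canister sits between it and the fence. I didn't measure the jaw's starting position, so I haven't confirmed its travel as a number.

**Other things on the bench:** the timer, label roll, cap and tape roll look unmoved in the last picture.

**One fault on the way:** the fingertips turned out to end about 30 mm short of the reported tool point. The first push therefore ran at the height of the knob's top and dragged it about 10 mm along the slot. That push reached about 18 N sideways and 23 N vertical, which is harder than the gentle push you asked for. I stopped, backed off, lowered the tool and did the rest against the knob's side. After that the sideways force stayed at about 1 to 6 N until the stops.

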